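# Bed a tin angel in the engraving cradle

### The arm

A 7-joint arm with a two-finger parallel gripper is mounted at the origin on the work surface. World frame = base frame: x ahead of the robot, y to its left, z up, the work surface at z = 0. Lengths are in mm, angles in rad, forces in N, time in s.
With the tool pointing down it reaches from about 425 to 950 mm from the base axis. Payload 16.7 kg.
Tool frame: the origin (TCP) lies midway between the tips of the shut fingers; the grasp point (between the pads) lies 19 mm behind it; z points along the fingers, y is the line along which they close (so a half turn about z gives the same grasp; the last joint's range is limited). The gripper opens to 94 mm and grips with 3 to 60 N. Pads are 16 mm wide; open, the fingers measure 119 mm over their backs; the gripper's body (75 mm by 177 mm) begins 78 mm behind the grasp point.
Start: joints at [-1.47, 0.426, 0.074, 1.606, -0.034, 1.111, -0.067], TCP at [167.526, 653.841, 181.467] pointing down, gripper open.
Joint ranges: [-2.85, 2.85], [-0.5, 2.14], [-1.23, 1.37], [0.21, 2.46], [-1.02, 4.16], [0.16, 2.05], [-2.73, 2.73]. Speed limits (rad/s): [1.89, 1.89, 2.39, 2.39, 3.01, 3.01, 3.01].

### API

Orientations are given as [roll, pitch, yaw] about the fixed x, y, z axes, in that order (R = Rz(yaw) Ry(pitch) Rx(roll)).
In Python, from cell import * gives the robot as it stands.
- The arm moves only by the shell command python3 -m inch 'ROWS' [OPENING] [FORCE]. ROWS is text: rows parted by semicolons, each of 4 numbers parted by spaces: the shift along the tool's x, y, z in m, then the turn about the tool's z in rad. In form: x y z twist; .... A call has exactly 10 rows; each row is the pose to reach, as a shift and turn from the pose commanded when the call began, along the tool's axes at that moment; what a row does not reach only later rows make up. A row lasts 1/12 s, in which the tool goes at most 41.7 mm and 7.16 degrees, less where a joint would pass 70% of its speed; a pose out of reach is approached as far as the arm can. A call with a gripper value outside its range is refused whole. OPENING is the finger opening in m, from 0 to 0.094, set as the call begins (- or left out, the last holds). The fingers move at their own pace and stop on an object; FORCE is the grip in N (left out, the last holds). Time passes only in rows, so rows that repeat a pose let the fingers close, or fill a call up. It gives the time, the measured TCP pose, the force, the opening and the grip force at its end, in the units of the state.
- observe(): the state, without advancing time (a new reading comes with each control period).
- snapshot(name): name is "scene" or "top"; returns the picture (420x560x3 uint8, red, green, blue); there is no depth.
- camera_info(name): a dict with "mtx" (3x3 intrinsics, pixels), "D" ([k1, k2, p1, p2, k3] as OpenCV has them; the pictures are not rectified), "R" (3x3) and "t" (3): a world point X has camera coordinates R X + t. Camera axes: x right, y down, z forward; pixel columns grow to the right and rows downward; lengths in mm; the calibration is good to about 2 mm. A picture is of the moment at which its call begins. camera_info takes no time and is no camera call.
- hand_in(): hands the job in; it is judged then, once.
The state is a dict: "t": time; "qpos": joint angles; "qd": joint speeds; "tau": joint torques, N m; "tcp_pos": TCP position; "eef_rot": TCP orientation; "ft_force": force on the tool from outside, world axes, zero at the start; "moment": the same for the moment, N m; "finger_gap": finger opening in mm; "grasp_force": force on a finger pad.
Only numpy, scipy, OpenCV 4.12 (cv2) and the standard library are available. Lean on these libraries where they do the work, as an engineer would, in place of code of your own. Each camera call takes 0.05 s, during which the arm holds its last target. There are 200 camera calls.

### The job

Take the tin angel with the blue wings and brass breastplate from where it stands, lay it gently on its back, face up, on the green felt pad and let go of it. Then take it again across the robe and set it gently in the wooden cradle, still face up: robe down in both V notches, plinth in the slot by the red foot board, head at the other end. Never let it fall, and leave the other angels and the things lying about as they are.

Things in the scene. Friction and masses are not known exactly. Their poses are not given: they have to be found in the camera images.
- angel: The work piece: rigid tin angel with BLUE wings and BRASS breastplate, crown and toe strip, standing, facing the near left corner of the table; 165 mm tall with its wing tips, about 0.24 kg. Origin: centre of the plinth's underside; z up the figure to the head, x out of its face (front). Plinth 60 x 60 mm, z 0 to 18 mm; above it the robe, a straight round tube 38 mm in diameter up to z 124 mm, the place to grip.
- angel_waist (a point): Point on the robe's centre line, 64 mm above the plinth's underside; the centre of mass is about 6 mm lower. When the figure lies on its back on a flat surface (on plinth and wings; it does not roll) this point is about 29 mm above that surface.
- angel_chest (a point): Point on the robe's centre line, 102 mm above the plinth's underside. Above it: folded wings at the back only, 50 mm wide, from 11 to 27 mm behind the centre line, z 116 to 140 mm; head at most 24 mm across, z 124 to 158 mm.
- red_angel: A standing tin angel of exactly the same shape and size as angel, but with RED wings and a COPPER breastplate. A bystander.
- green_angel: A standing tin angel of exactly the same shape and size as angel, but with GREEN wings and a dark grey breastplate. A bystander.
- pad: Light green felt pad fixed on the table, 200 x 200 mm, 3 mm thick; origin at the centre of its underside, z up.
- cradle: Fixed wooden cradle, z up, origin on the table below the seat. Base board 12 mm thick, x -105 to 84 mm, 112 mm wide. Two 90-degree V saddles, open upward, 12 mm thick, at x = 35 and x = -34 mm, 54 mm high; the space between them is open for fingers down to the base board. At the +x end a RED foot board 100 mm wide, 58 mm high, inner face at x = 69 mm: a 28 mm slot for the plinth.
- cradle_seat (a point): Point 50 mm above the table where the angel's waist point lies when seated: robe in both V notches, its centre line level along the cradle's x axis, head towards the cradle's -x, plinth in the slot at +x with 5 mm play each way; the plinth hangs 8 mm clear of the base board.
- hammer: Hammer lying on the table, 240 mm long. A bystander.
- snips: Tin snips with orange handles lying on the table, about 180 mm long. A bystander.
- cup: Tin cup, 72 mm across, 75 mm high. A bystander.
- bowl: Copper bowl, 110 mm across, 45 mm high. A bystander.
- block: Brass block, 60 x 60 x 50 mm. A bystander.
There are look-alikes about, which are no part of the job. There is more than one size of the cradle; the job needs the larger. Leave any purple look-alike of the angel alone.

How it is judged (in metres and radians):
On the way:
1. the blue-winged angel lies on its back, face up, on the felt pad, let go and at rest (x of angel_waist in the frame of pad between -0.1 and 0.1 m and y of angel_waist in the frame of pad between -0.1 and 0.1 m and height (world z) of angel_waist below 0.045 m and angle between angel's own x axis and vertical below 0.3 rad and contact force between angel and the fingers below 0.1 N and linear speed of angel below 0.03 m/s), for 0.3 s.
At the end, for the whole second after the job is handed in: The angel lies released and at rest in the cradle: its waist point within 8 mm along, 5 mm across and 5 mm in height of the seat point, plinth at the red foot board, centre line within 0.1 rad of the cradle's, face within 0.4 rad of straight up (x of angel_waist in the frame of cradle between -0.008 and 0.008 m and y of angel_waist in the frame of cradle between -0.005 and 0.005 m and z of angel_waist in the frame of cradle between 0.045 and 0.055 m and x of angel in the frame of cradle above 0.04 m and angle between the z axis of angel and the x axis of cradle, either way round below 0.1 rad and angle between angel's own x axis and vertical below 0.4 rad and linear speed of angel below 0.02 m/s and angular speed of angel below 0.2 rad/s); the robot touches nothing.
It fails at once if the angel falls: it moves faster than 0.45 m/s, or turns faster than 5 rad/s, while the fingers do not touch it (contact force between angel and the fingers below 0.05 N and (linear speed of angel above 0.45 m/s or angular speed of angel above 5 rad/s)).
It fails at once if another thing is pushed more than 20 mm or an angel is tipped (distance of any of red_angel, green_angel, hammer, snips, cup, bowl, block from where it was at the start of the episode above 0.02 m or angle between any of red_angel, green_angel's own z axis and vertical above 0.3 rad).
It also fails if it takes over 58 s, if anything falls off the work surface, if the arm or the gripper's body presses on something with over 40 N, if the wrist force passes 120 N, or if a joint passes its speed limit or range.

## Working session

There is one attempt and no reset: what is moved stays moved. The work goes in short steps, Python scripts to look and compute and a shell command to move; the robot and the scene stay as the last step left them, time stands still between calls to the robot, and variables do not carry over. Pictures are saved under pics/ and viewed, at most 10 in all, crops included, and the job is handed in when it is done.

```bash
mkdir -p pics; ls; python3 - <<'E'
from cell import *
import cv2
for n in("scene","top"):
    cv2.imwrite(f"pics/{n}0.png",cv2.resize(snapshot(n)[:,:,::-1],(800,600),interpolation=cv2.INTER_CUBIC))
    c=camera_info(n);print(n,c)
s=observe();print(s)
E
```

```text
pics
scene {'mtx': array([[519.13791898,   0.        , 283.73822387],
       [  0.        , 519.13791898, 216.12482601],
       [  0.        ,   0.        ,   1.        ]]), 'D': array([-0.17171064,  0.        ,  0.        ,  0.        ,  0.        ]), 'R': array([[ 0.28318199,  0.95895203,  0.01479726],
       [ 0.71805598, -0.20176619, -0.6660976 ],
       [-0.63577006,  0.1992521 , -0.74571779]]), 't': array([-199.95838321, -268.7082838 , 1933.63795333])}
top {'mtx': array([[512.97924975,   0.        , 280.86520648],
       [  0.        , 512.97924975, 209.64453749],
       [  0.        ,   0.        ,   1.        ]]), 'D': array([0.06707708, 0.        , 0.        , 0.        , 0.        ]), 'R': array([[ 0.01564887, -0.99985295,  0.00701434],
       [-0.98948833, -0.01649454, -0.14366895],
       [ 0.14376352, -0.00469235, -0.98960095]]), 't': array([  38.58533589,  495.37407724, 1645.89060629])}
{'t': 0.1, 'qpos': array([-1.46952157,  0.4266556 ,  0.07382578,  1.60650724, -0.03413187,
        1.11078291, -0.06709568]), 'qd': array([-0.00034084, -0.00135846,  0.00062062, -0.00299064,  0.00098015,
       -0.00128817,  0.00113523]), 'tau': array([ 8.22325906e-03, -9.37455940e+01,  3.67745116e+00, -4.55033934e+01,
       -4.85074322e-02,  1.68968149e-02,  3.95731968e-05]), 'tcp_pos': array([167.40387914, 653.50059601, 180.86984844]), 'eef_rot': array([-3.14049776e+00,  3.57317976e-05,  2.89080231e+00]), 'ft_force': array([-0.34013154, -0.68137713, -0.78367876]), 'moment': array([-0.05917358, -0.03168418, -0.00751935]), 'grasp_force': 0.0, 'finger_gap': 94.40117982951169}
```

View pics/scene0.png

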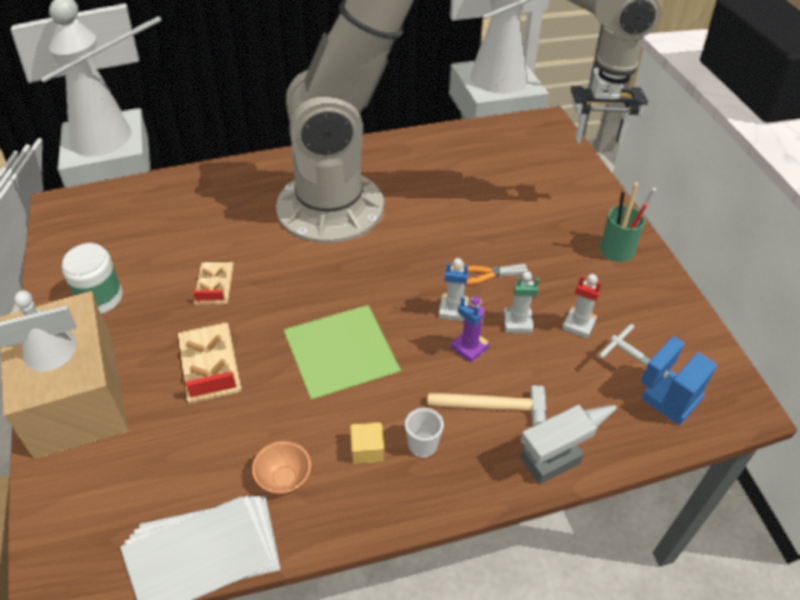

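View pics/top0.png

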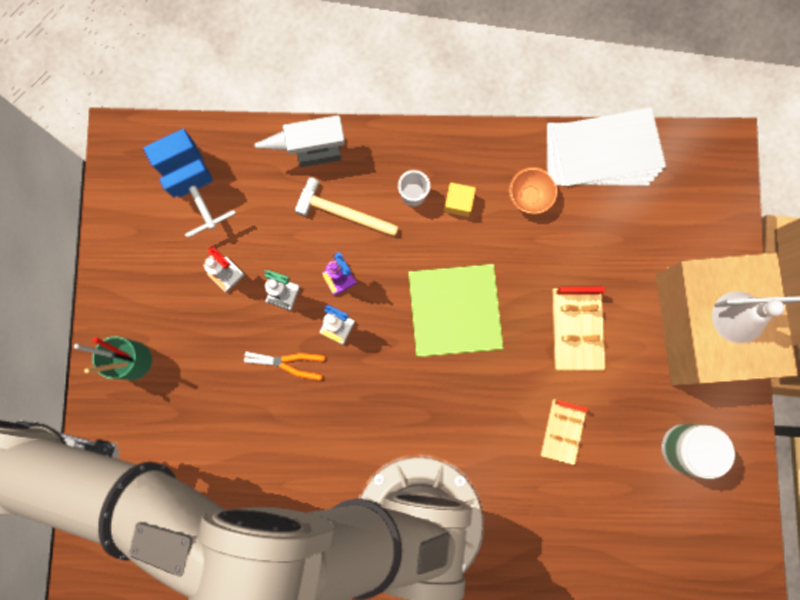

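The red and green angels are not the target. The candidates, in 800x600 pixels of the top view (scene view in brackets), are:
- White robe with blue wings: (338,325) [455,288]
- Purple look-alike: (340,275) [470,330]
- Green: (280,290) [522,303]
- Red: (220,268) [583,303]

I choose (338,325). The larger cradle is at (580,328) and the small one at (565,432). Next is a close crop to check the choice.

```bash
cat > h.py <<'E'
from cell import *
import numpy as np, cv2
C={n:camera_info(n) for n in("scene","top")}
def proj(n,X):
    c=C[n]; return cv2.projectPoints(np.float64(X).reshape(-1,3),cv2.Rodrigues(c["R"])[0],c["t"],c["mtx"],c["D"])[0].reshape(-1,2)
def onz(n,px,z):
    c=C[n]; u=cv2.undistortPoints(np.float64(px).reshape(-1,1,2),c["mtx"],c["D"]).reshape(-1,2)
    d=np.c_[u,np.ones(len(u))]@c["R"]; o=-c["R"].T@c["t"]
    return o+d*((np.reshape(z,(-1,1))-o[2])/d[:,2:])
def crop(im,x,y,w,h,W,H): return cv2.resize(im[y:y+h,x:x+w],(W,H),interpolation=cv2.INTER_CUBIC)
E
python3 - <<'E'
from h import *
s=snapshot("scene")[:,:,::-1]; t=snapshot("top")[:,:,::-1]
cv2.imwrite("pics/s.png",s);cv2.imwrite("pics/t.png",t)
# original-res crops, 60x45 & 
a=np.vstack([np.hstack([crop(t,205,170,60,80,300,400)[:300],crop(t,380,195,50,70,250,350)[:300], np.zeros((300,250,3),np.uint8)]),
 np.hstack([crop(s,295,175,60,60,300,300),crop(s,120,222,50,60,250,300),np.zeros((300,250,3),np.uint8)])])
cv2.imwrite("pics/c1.png",a)
print([(-C[n]["R"].T@C[n]["t"]).round() for n in C])
E
```

```text
[array([1479., -248., 1266.]), array([ 253.,   54., 1700.])]
```

View pics/c1.png

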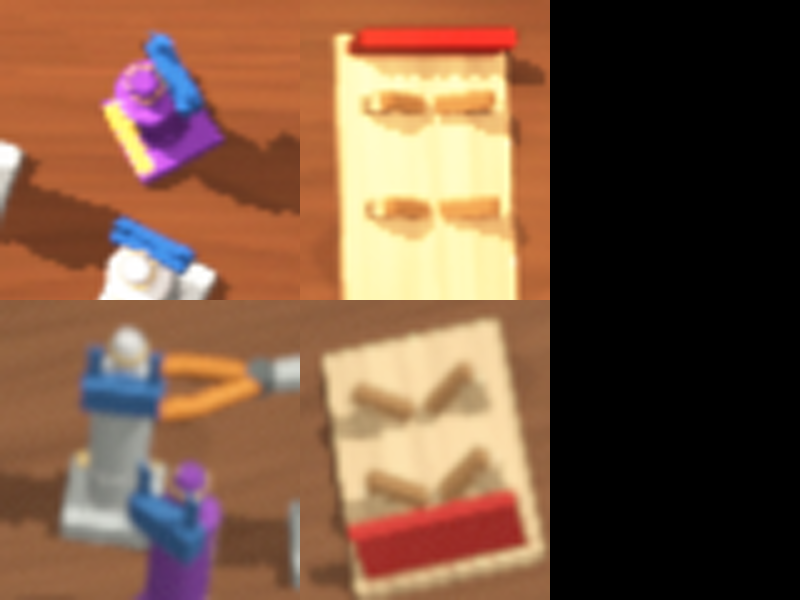

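The crop shows the white robe, blue wings and brass at the base at crop (135,260), so it is the target. Purple stands close beside it. The large cradle's red board is at the far (+x) end. Next I fit poses.

```bash
cat > fit.py <<'E'
from h import *
from scipy.optimize import minimize
S=4
def box(x0,x1,y0,y1,z0,z1): return np.array([[x,y,z] for x in(x0,x1) for y in(y0,y1) for z in(z0,z1)],float)
a=np.linspace(0,6.283,24)
def cyl(r,z0,z1): return np.vstack([np.c_[r*np.cos(a),r*np.sin(a),0*a+z] for z in(z0,z1)])
def pose(P,p): 
    c,s=np.cos(p[2]),np.sin(p[2]); return P@np.array([[c,-s,0],[s,c,0],[0,0,1]]).T+[p[0],p[1],0]
def render(n,parts,roi):
    x,y,w,h=roi; m=np.zeros((h*S,w*S),np.uint8)
    for P in parts:
        q=((proj(n,P)-[x,y]+.5)*S-.5)
        cv2.fillConvexPoly(m,np.round(cv2.convexHull(q.astype(np.float32))*16).astype(np.int32),255,shift=4)
    return cv2.resize(m,(w,h),interpolation=cv2.INTER_AREA)/255.
def fit(targets,p0,step=(6,6,.15)):
    # targets: (cam, parts, roi, mask, ignore)
    def cost(p): return sum((np.abs(render(n,[pose(P,p) for P in parts],r)-m)*(1-ig)).sum() for n,parts,r,m,ig in targets)
    best=min((minimize(cost,np.array(p0)+np.array(step)*d,method="Nelder-Mead",options=dict(initial_simplex=np.array(p0)+np.array(step)*(np.array([[1,1,1],[-1,1,-1],[1,-1,-1],[-1,-1,1.]])*.8+d))) for d in np.random.default_rng(0).normal(0,.6,(8,3))),key=lambda r:r.fun)
    return best.x,best.fun,sum(t[3].sum() for t in targets)
def sub(im,r): x,y,w,h=r; return im[y:y+h,x:x+w].astype(int)
wood=box(-105,84,-56,56,0,12); foot=box(69,81,-50,50,0,58)
E
python3 - <<'E'
from fit import *
I={"top":cv2.imread("pics/t.png"),"scene":cv2.imread("pics/s.png")}
hsv=lambda im:cv2.cvtColor(im.astype(np.uint8),cv2.COLOR_BGR2HSV).astype(int)
def msk(n,r,k):
    H=hsv(sub(I[n],r)); h,s,v=H[...,0],H[...,1],H[...,2]
    if k=="blue": m=(h>95)&(h<120)&(s>90)
    if k=="ang": m=((h>95)&(h<120)&(s>90))|(s<75)&(v>90)
    if k=="red": m=((h<4)|(h>175))&(s>170)&(v>110)
    if k=="pad": m=(h>30)&(h<60)&(s>80)
    return m.astype(float)
# pad
r={"top":(270,170,100,95),"scene":(190,205,100,80)}
print("pad",fit([(n,[box(-100,100,-100,100,0,3)],r[n],msk(n,r[n],"pad"),0) for n in r],[*onz("top",[(319,217)],3)[0,:2],0.05]))
# cradle red foot
r={"top":(375,190,60,30),"scene":(120,250,55,40)}
for n in r: print(n,"foot red px",np.argwhere(msk(n,r[n],"red")).mean(0)[::-1]+r[n][:2])
p0=onz("top",[(405,205)],58)[0,:2]-[75,0]
for ns in (["top"],["scene"],["top","scene"]): print("cradle",ns,fit([(n,[foot],r[n],msk(n,r[n],"red"),0) for n in ns],[*p0,0]))
# angel
wing=[box(-27,-11,-25,25,116,140)]; allp=wing+[box(-30,30,-30,30,0,18),cyl(19,18,124),cyl(11,124,158)]
r={"top":(218,207,40,38),"scene":(300,172,40,56)}
ig={n:np.zeros((r[n][3],r[n][2])) for n in r}
ig["scene"][206-172:,321-300:]=1; 
ig["scene"][:206-172,330-300:]=1
p0=onz("top",[(232,228)],140)[0,:2]
for ns in (["top"],["scene"],["top","scene"]):
  print("angel",ns,fit([(n,q,r[n],msk(n,r[n],k),ig[n]) for n in ns for k,q in(("blue",wing),("ang",allp))],[*p0,2.65]))
# purple rough
print("purple", onz("top",[(205+163/5-.0,170+125/5)],9), onz("top",[(205+165/5,170+150/5)],9))
for nm,px,z in(("green",(196,203),70),("red",(154,188),70),("snips",(222,252),10),("hammer",(280,163),10),("cup",(290,131),75),("block",(322,140),50),("bowl",(373,133),45)): print(nm,onz("top",[px],z)[0].round())
E
```

```text
pad (array([ 4.77113773e+02, -7.95695650e+01,  1.05461481e-01]), np.float64(151.2627450980392), np.float64(6900.0))
top foot red px [408.35454545 202.46363636]
scene foot red px [147.17924528 268.41194969]
cradle ['top'] (array([ 4.51252873e+02, -3.78734231e+02,  1.22385445e-01]), np.float64(98.59607843137255), np.float64(110.0))
cradle ['scene'] (array([ 4.40123563e+02, -3.45634011e+02, -2.68158781e-01]), np.float64(206.1843137254902), np.float64(318.0))
cradle ['top', 'scene'] (array([ 4.47974935e+02, -3.66274835e+02,  5.23720028e-02]), np.float64(325.73333333333335), np.float64(428.0))
angel ['top'] (array([434.46591333, 195.74966577,   2.70275095]), np.float64(109.30588235294117), np.float64(432.0))
angel ['scene'] (array([430.4764531 , 195.48893978,   2.64064138]), np.float64(117.72549019607844), np.float64(1040.0))
angel ['top', 'scene'] (array([433.00368416, 195.17270923,   2.69813975]), np.float64(250.60784313725492), np.float64(1472.0))
purple [[545.57334105 191.74172883   9.        ]] [[528.67868475 189.94440527   9.        ]]
green [507. 319.  70.]
red [553. 455.  70.]
snips [355. 237.  10.]
hammer [657.  52.  10.]
cup [749.  21.  75.]
block [728. -86.  50.]
bowl [ 756. -256.   45.]
```

```bash
python3 - <<'E'
from fit import *
I={"top":cv2.imread("pics/t.png"),"scene":cv2.imread("pics/s.png")}
r={"top":(378,193,54,75),"scene":(118,220,58,66)}
T=[]
for n in r:
    H=cv2.cvtColor(sub(I[n],r[n]).astype(np.uint8),cv2.COLOR_BGR2HSV).astype(int); h,s,v=H[...,0],H[...,1],H[...,2]
    red=((h<5)|(h>174))&(s>170); light=(h>=10)&(h<35)&(s<150)&(v>130)
    m=cv2.morphologyEx((red|light).astype(np.uint8),cv2.MORPH_CLOSE,np.ones((5,5)))
    m=(cv2.connectedComponentsWithStats(m)[1]==1+np.argmax(cv2.connectedComponentsWithStats(m)[2][1:,4])).astype(float)
    T.append((n,[wood,foot],r[n],m,0)); 
p0=[*onz("top",[(406,228)],12)[0,:2],0]
for t in (T[:1],T[1:],T): print(fit(t,p0))
p=fit(T,p0)[0]
pl=[[x,y,z] for x,y,z in wood]; out=[]
def vee(x): return np.array([[x,-40,54],[x,0,0],[x,40,54]])
pp=[wood,foot]
for n,im in I.items():
    x,y,w,h=r[n]; k=7; c=crop(im,x,y,w,h,w*k,h*k)
    for P in pp:
        q=cv2.convexHull((((proj(n,pose(P,p))-[x,y]+.5)*k-.5)).astype(np.float32)).astype(int); cv2.polylines(c,[q],True,(255,0,0),1)
    for P,col in((np.array([[-105,0,50],[69,0,50.]]),(0,255,0)),(np.array([[-34,-19,54],[-34,0,23],[-34,19,54.]]),(255,0,255)),(np.array([[35,-19,54],[35,0,23],[35,19,54.]]),(255,0,255))):
        cv2.polylines(c,[((proj(n,pose(P,p))-[x,y]+.5)*k-.5).astype(int)],False,col,1)
    out.append(cv2.resize(c,(390,500)))
cv2.imwrite("pics/c2.png",np.hstack(out))
E
```

```text
(array([ 4.48464426e+02, -3.63541715e+02,  2.06269499e-02]), np.float64(60.03921568627451), np.float64(2030.0))
(array([ 465.72299265, -364.84973246,   -0.49684553]), np.float64(1839.2980392156865), np.float64(3828.0))
(array([ 4.49151375e+02, -3.63608260e+02,  1.88343679e-02]), np.float64(2024.2549019607843), np.float64(5858.0))
```

View pics/c2.png

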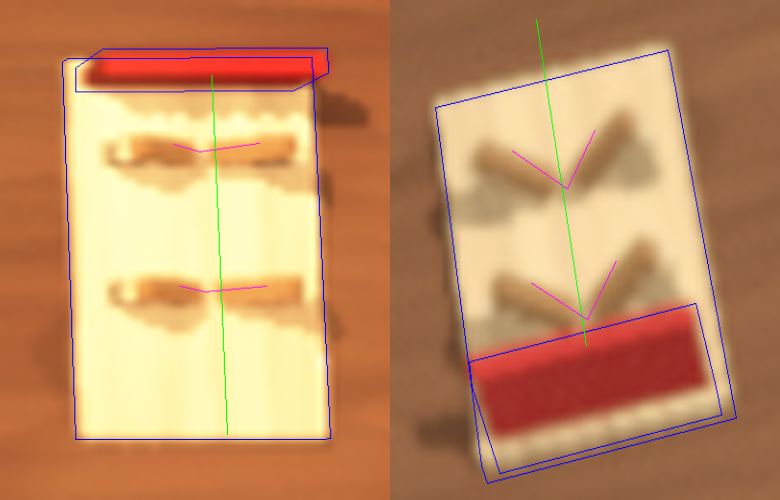

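Both cameras agree. The cradle is at (449,-364), yaw 0.02, with the board outline on target and the notches matching. The angel is at (433,195), facing 2.695 rad, and the pad is at (477,-80). Next is the approach.

```bash
cat > go.py <<'E'
import sys; from h import *
s=observe(); x,y,z,w=map(float,sys.argv[1:5]); p=s["tcp_pos"]; yaw=s["eef_rot"][2]
d=np.array([x,y])-p[:2]; c,n=np.cos(yaw),np.sin(yaw)
tw=(yaw-w+np.pi)%(2*np.pi)-np.pi
print("t",round(s["t"],2),p.round(1),s["eef_rot"].round(3),"gap",round(s["finger_gap"],1),"F",round(s["grasp_force"],1),s["ft_force"].round(1),"q",s["qpos"].round(2))
print("shift mm",np.round([d[0]*c+d[1]*n,d[0]*n-d[1]*c,p[2]-z],1),"twist",round(tw,3), "full-turn alt",round(tw-np.sign(tw)*2*np.pi,3))
E
python3 go.py 433 195 215 2.695
```

```text
t 0.2 [167.5 653.6 181.1] [-3.141  0.     2.891] gap 94.5 F 0.0 [-0.1 -0.4  0.1] q [-1.47  0.43  0.07  1.61 -0.03  1.11 -0.07]
shift mm [-371.1 -378.3  -33.9] twist 0.196 full-turn alt -6.087
```

```bash
python3 -m inch '-0.005 -0.005 -0.01 0; -0.02 -0.02 -0.025 0.02; -0.045 -0.045 -0.034 0.04; -0.07 -0.07 -0.034 0.06; -0.095 -0.095 -0.034 0.08; -0.12 -0.122 -0.034 0.1; -0.145 -0.147 -0.034 0.12; -0.17 -0.172 -0.034 0.14; -0.195 -0.198 -0.034 0.17; -0.215 -0.219 -0.034 0.196' 0.094
python3 -m inch '-0.02 -0.02 0 0; -0.04 -0.041 0 0; -0.06 -0.061 0 0; -0.08 -0.082 0 0; -0.1 -0.102 0 0; -0.12 -0.122 0 0; -0.135 -0.138 0 0; -0.145 -0.148 0 0; -0.15 -0.153 0 0; -0.15 -0.153 0 0' ; python3 go.py 433 195 180 2.695
```

```text
t: 1.03
tcp_pos: [322.8, 385.5, 216.3]
eef_rot: [3.141, -0.0, 2.692]
ft_force: [0.8, -0.7, 0.3]
finger_gap: 94.0
grasp_force: 0.0
t: 1.87
tcp_pos: [390.9, 184.3, 216.0]
eef_rot: [3.141, -0.0, 2.693]
ft_force: [-0.5, 0.1, -0.3]
finger_gap: 94.2
grasp_force: 0.0
t 1.87 [390.9 184.3 216. ] [ 3.141 -0.     2.693] gap 94.2 F 0.0 [-0.5  0.1 -0.3] q [-1.   -0.04  0.4   2.1   0.02  1.08  0.52]
shift mm [-33.3  27.9  36. ] twist -0.002 full-turn alt 6.281
```

```bash
python3 -m inch '-0.01 0.008 0; -0.02 0.016 0 ; ' 2>&1 | tail -1; python3 go.py 431.5 196 83 2.695; python3 -m inch '-0.01 0.008 0 0; -0.02 0.017 0 0; -0.03 0.025 0 0; -0.032 0.028 0.01 0; -0.032 0.028 0.03 0; -0.032 0.028 0.055 0; -0.032 0.028 0.08 0; -0.032 0.028 0.1 0; -0.032 0.028 0.11 0; -0.032 0.028 0.115 0'; python3 go.py 431.5 196 81 2.695
python3 - <<'E'
from h import *
t=snapshot("top")[:,:,::-1];s=snapshot("scene")[:,:,::-1]
cv2.imwrite("pics/c3.png",np.hstack([crop(t,200,180,80,80,400,400),crop(s,285,150,80,80,400,400)]))
E
```

```text
invalid input at $[0]: expected 4 numbers
t 1.87 [390.9 184.3 216. ] [ 3.141 -0.     2.693] gap 94.2 F 0.0 [-0.5  0.1 -0.3] q [-1.   -0.04  0.4   2.1   0.02  1.08  0.52]
shift mm [-31.5  28.1 133. ] twist -0.002 full-turn alt 6.281
t: 2.7
tcp_pos: [430.2, 196.9, 98.9]
eef_rot: [-3.139, -0.001, 2.695]
ft_force: [-0.9, 0.2, 0.2]
finger_gap: 94.1
grasp_force: 0.0
t 2.7 [430.2 196.9  98.9] [-3.139e+00 -1.000e-03  2.695e+00] gap 94.1 F 0.0 [-0.9  0.2  0.2] q [-0.94  0.21  0.43  2.15 -0.12  0.81  0.68]
shift mm [-1.5 -0.3 17.9] twist 0.0 full-turn alt -6.283
```

View pics/c3.png

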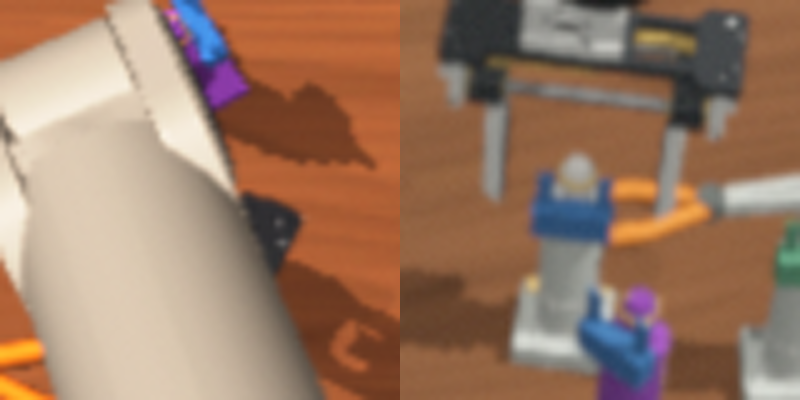

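The scene crop shows the fingers at (495,150) and (668,170), straddling the robe at (575,200). I lower the rest of the way and close.

```bash
python3 -m inch '-0.001 0 0.009 0; -0.001 0 0.014 0; -0.001 0 0.018 0; -0.001 0 0.018 0; -0.001 0 0.018 0; -0.001 0 0.018 0; -0.001 0 0.018 0; -0.001 0 0.018 0; -0.001 0 0.018 0; -0.001 0 0.018 0' 0.094; python3 -m inch '0 0 0 0; 0 0 0 0; 0 0 0 0; 0 0 0 0; 0 0 0 0; 0 0 0 0; 0 0 0 0; 0 0 0 0; 0 0 0 0; 0 0 0 0' 0.03 15;python3 go.py 431.5 196 180 2.695
```

```text
t: 3.63
tcp_pos: [432.5, 196.6, 82.6]
eef_rot: [3.141, 0.0, 2.695]
ft_force: [-0.1, -0.4, -0.4]
finger_gap: 93.9
grasp_force: 0.0
t: 4.47
tcp_pos: [432.4, 196.4, 82.4]
eef_rot: [-3.141, -0.0, 2.695]
ft_force: [-0.8, -1.5, 0.7]
finger_gap: 37.6
grasp_force: 15.0
t 4.47 [432.4 196.4  82.4] [-3.141 -0.     2.695] gap 37.6 F 15.0 [-0.8 -1.5  0.7] q [-0.93  0.24  0.42  2.16 -0.14  0.77  0.7 ]
shift mm [  0.6  -0.7 -97.6] twist -0.0 full-turn alt 6.283
```

```bash
python3 -m inch '0 0 -0.003 0; 0 0 -0.01 0; 0 0 -0.022 0; 0 0 -0.036 0; 0 0 -0.052 0; 0 0 -0.068 0; 0 0 -0.084 0; 0 0 -0.095 0; 0 0 -0.1 0; 0 0 -0.1 0' 0.03 20;python3 go.py 450 0 182 2.3; python3 go.py 580 -80 182 0.02
```

```text
t: 5.3
tcp_pos: [432.9, 196.8, 183.7]
eef_rot: [3.14, 0.001, 2.695]
ft_force: [-0.1, 0.9, -2.7]
finger_gap: 37.6
grasp_force: 20.0
t 5.3 [432.9 196.8 183.7] [3.140e+00 1.000e-03 2.695e+00] gap 37.6 F 20.0 [-0.1  0.9 -2.7] q [-0.97  0.09  0.44  2.06 -0.04  1.    0.61]
shift mm [-100.5 -170.1    1.7] twist 0.395 full-turn alt -5.888
t 5.3 [432.9 196.8 183.7] [3.140e+00 1.000e-03 2.695e+00] gap 37.6 F 20.0 [-0.1  0.9 -2.7] q [-0.97  0.09  0.44  2.06 -0.04  1.    0.61]
shift mm [-252.3 -186.1    1.7] twist 2.675 full-turn alt -3.608
```

```bash
python3 -m inch '-0.004 -0.007 0 0.02; -0.013 -0.022 0 0.08; -0.025 -0.042 0 0.17; -0.037 -0.063 0 0.26; -0.049 -0.083 0 0.35; -0.061 -0.104 0 0.44; -0.073 -0.124 0 0.53; -0.085 -0.145 0 0.62; -0.095 -0.161 0 0.7; -0.1 -0.17 0 0.75';python3 go.py 515 -60 182 1
```

```text
t: 6.13
tcp_pos: [448.4, -3.0, 181.8]
eef_rot: [-3.14, 0.0, 1.937]
ft_force: [-1.0, 0.5, -2.2]
finger_gap: 37.8
grasp_force: 20.0
t 6.13 [448.4  -3.  181.8] [-3.14   0.     1.937] gap 37.8 F 20.0 [-1.   0.5 -2.2] q [-0.77  0.03  0.66  2.12 -0.02  1.    0.27]
shift mm [-77.1  41.8  -0.2] twist 0.937 full-turn alt -5.347
```

```bash
python3 go.py 580 -80 182 0.02
```

```text
t 6.13 [448.4  -3.  181.8] [-3.14   0.     1.937] gap 37.8 F 20.0 [-1.   0.5 -2.2] q [-0.77  0.03  0.66  2.12 -0.02  1.    0.27]
shift mm [-119.    95.3   -0.2] twist 1.917 full-turn alt -4.367
```

```bash
python3 -m inch '-0.003 0.002 0 0.04; -0.01 0.008 0 0.12; -0.02 0.016 0 0.22; -0.03 0.024 0 0.33; -0.04 0.032 0 0.44; -0.05 0.04 0 0.55; -0.06 0.048 0 0.66; -0.07 0.056 0 0.77; -0.078 0.062 0 0.87; -0.083 0.066 0 0.95';python3 go.py 580 -80 130 0.02
```

```text
t: 6.97
tcp_pos: [540.9, -54.6, 181.6]
eef_rot: [-3.141, 0.002, 0.987]
ft_force: [-1.1, 0.3, -2.7]
finger_gap: 37.7
grasp_force: 20.0
t 6.97 [540.9 -54.6 181.6] [-3.141e+00  2.000e-03  9.870e-01] gap 37.7 F 20.0 [-1.1  0.3 -2.7] q [-0.7   0.27  0.82  1.93 -0.23  1.03 -0.36]
shift mm [ 0.3 46.7 51.6] twist 0.967 full-turn alt -5.316
```

```bash
python3 -m inch '0 0.004 0.004 0.06; 0 0.01 0.01 0.15; 0 0.017 0.016 0.26; 0 0.024 0.022 0.37; 0 0.031 0.028 0.48; 0 0.038 0.034 0.59; 0 0.043 0.04 0.7; 0 0.046 0.045 0.81; 0 0.047 0.05 0.91; 0 0.047 0.052 0.967';python3 go.py 580 -80 87 0.02
```

```text
t: 7.8
tcp_pos: [579.3, -79.7, 128.9]
eef_rot: [3.14, 0.002, 0.02]
ft_force: [-0.1, 0.3, -3.4]
finger_gap: 37.4
grasp_force: 20.0
t 7.8 [579.3 -79.7 128.9] [3.14e+00 2.00e-03 2.00e-02] gap 37.4 F 20.0 [-0.1  0.3 -3.4] q [-0.7   0.5   0.98  1.9  -0.49  1.   -1.05]
shift mm [ 0.7  0.3 41.9] twist 0.0 full-turn alt -6.283
```

```bash
python3 -m inch '0 0 0.006 0; 0 0 0.014 0; 0 0 0.024 0; 0 0 0.032 0; 0 0 0.038 0; 0 0 0.041 0; 0 0 0.042 0; 0 0 0.043 0; 0 0 0.044 0; 0 0 0.044 0';python3 go.py 580 -80 85 0.02
```

```text
t: 8.63
tcp_pos: [580.5, -78.8, 86.6]
eef_rot: [-3.142, -0.0, 0.028]
ft_force: [-0.0, -0.6, -2.3]
finger_gap: 37.8
grasp_force: 20.0
t 8.63 [580.5 -78.8  86.6] [-3.142 -0.     0.028] gap 37.8 F 20.0 [-0.  -0.6 -2.3] q [-0.66  0.55  0.92  1.93 -0.55  0.93 -1.01]
shift mm [-0.5  1.2  1.6] twist 0.008 full-turn alt -6.275
```

```bash
python3 -m inch '0 0 0 0; 0 0 0 0; 0 0 0.001 0; 0 0 0.001 0; 0 0 0.001 0; 0 0 0.002 0; 0 0 0.002 0; 0 0 0.002 0; 0 0 0.002 0; 0 0 0.002 0' - 10;python3 go.py 580 -80 85 0.02
```

```text
t: 9.47
tcp_pos: [581.2, -78.3, 85.1]
eef_rot: [-3.141, -0.001, 0.028]
ft_force: [-0.4, 2.9, 7.9]
finger_gap: 37.7
grasp_force: 10.0
t 9.47 [581.2 -78.3  85.1] [-3.141e+00 -1.000e-03  2.800e-02] gap 37.7 F 10.0 [-0.4  2.9  7.9] q [-0.66  0.55  0.92  1.94 -0.55  0.93 -1.  ]
shift mm [-1.3  1.6  0.1] twist 0.008 full-turn alt -6.275
```

```bash
python3 -m inch '0 0 0 0; -0.002 0 -0.0005 0; -0.005 0 -0.0012 0; -0.009 0 -0.002 0; -0.0135 0 -0.003 0; -0.018 0 -0.0035 0; -0.023 0 -0.004 0; -0.0275 0 -0.0042 0; -0.032 0 -0.0042 0; -0.0365 0 -0.004 0' - 6;python3 go.py 580 -80 85 0.02
python3 - <<'E'
from h import *
t=snapshot("top")[:,:,::-1];s=snapshot("scene")[:,:,::-1]
cv2.imwrite("pics/c4.png",np.hstack([crop(t,260,130,100,100,400,400),crop(s,210,160,80,80,400,400)]))
E
```

```text
t: 10.3
tcp_pos: [543.2, -79.9, 88.4]
eef_rot: [3.141, 0.0, 0.028]
ft_force: [0.9, 1.4, 0.5]
finger_gap: 37.9
grasp_force: 6.0
t 10.3 [543.2 -79.9  88.4] [3.141 0.    0.028] gap 37.9 F 6.0 [0.9 1.4 0.5] q [-0.71  0.49  0.96  2.02 -0.52  0.9  -1.01]
shift mm [36.8  1.1  3.4] twist 0.008 full-turn alt -6.276
```

View pics/c4.png

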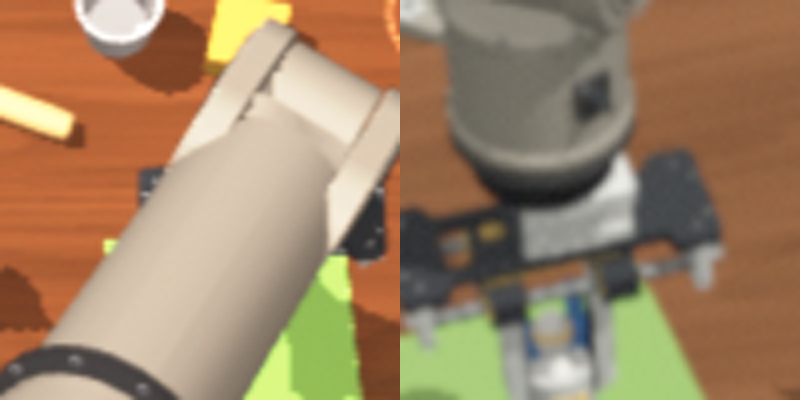

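The scene crop shows the head tilted back between the fingers at (555,350), and the force is low. I follow the arc further.

```bash
python3 -m inch '-0.007 0 0.0005 0; -0.0145 0 0.002 0; -0.0215 0 0.004 0; -0.0285 0 0.0065 0; -0.0355 0 0.009 0; -0.042 0 0.0125 0; -0.0485 0 0.016 0; -0.0545 0 0.02 0; -0.06 0 0.0245 0; -0.066 0 0.0295 0' - 6;python3 go.py 580 -80 85 0.02
python3 - <<'E'
from h import *
s=snapshot("scene")[:,:,::-1]
cv2.imwrite("pics/c5.png",crop(s,190,190,100,100,500,500))
E
```

```text
t: 11.23
tcp_pos: [476.6, -81.8, 58.8]
eef_rot: [-3.141, 0.001, 0.027]
ft_force: [-3.0, -0.6, 2.9]
finger_gap: 38.0
grasp_force: 6.0
t 11.23 [476.6 -81.8  58.8] [-3.141e+00  1.000e-03  2.700e-02] gap 38.0 F 6.0 [-3.  -0.6  2.9] q [-0.74  0.43  0.97  2.18 -0.52  0.78 -0.98]
shift mm [103.4   1.  -26.2] twist 0.007 full-turn alt -6.276
```

View pics/c5.png

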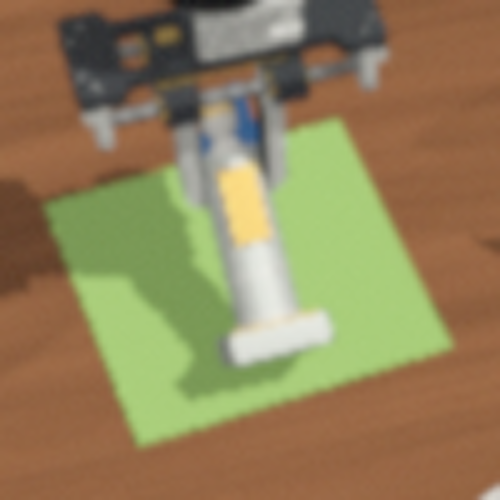

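The crop shows the angel leaning at about 60 degrees, face up, with the plinth edge on the pad at (280,340). I finish the arc.

```bash
python3 -m inch '-0.003 0 0.003 0; -0.0065 0 0.007 0; -0.01 0 0.011 0; -0.013 0 0.0155 0; -0.016 0 0.02 0; -0.019 0 0.025 0; -0.0215 0 0.03 0; -0.0235 0 0.035 0; -0.0255 0 0.04 0; -0.027 0 0.044 0';python3 go.py 449 -80 12 0.02
```

```text
t: 12.12
tcp_pos: [450.6, -82.4, 14.4]
eef_rot: [3.141, 0.0, 0.028]
ft_force: [-1.3, 0.3, -0.9]
finger_gap: 38.0
grasp_force: 6.0
t 12.12 [450.6 -82.4  14.4] [3.141 0.    0.028] gap 38.0 F 6.0 [-1.3  0.3 -0.9] q [-0.68  0.47  0.89  2.26 -0.6   0.67 -0.9 ]
shift mm [-1.6 -2.4  2.4] twist 0.008 full-turn alt -6.275
```

```bash
python3 -m inch '0 0 0.0005 0; 0 0 0.001 0; -0.0005 0 0.0015 0; -0.0005 0 0.002 0; -0.0005 0 0.0025 0; -0.001 0 0.003 0; -0.001 0 0.003 0; -0.001 0 0.003 0; -0.001 0 0.003 0; -0.001 0 0.003 0' - 4;python3 go.py 449 -80 12 0.02; python3 -m inch '0 0 0 0; 0 0 0 0; 0 0 0 0; 0 0 0 0; 0 0 0 0; 0 0 0 0; 0 0 0 0; 0 0 0 0; 0 0 0 0; 0 0 0 0' 0.08; python3 go.py 449 -80 12 0.02
```

```text
t: 12.95
tcp_pos: [450.1, -82.4, 12.1]
eef_rot: [3.142, -0.0, 0.028]
ft_force: [0.9, 0.6, -2.0]
finger_gap: 38.1
grasp_force: 4.0
t 12.95 [450.1 -82.4  12.1] [ 3.142 -0.     0.028] gap 38.1 F 4.0 [ 0.9  0.6 -2. ] q [-0.67  0.47  0.88  2.26 -0.6   0.66 -0.89]
shift mm [-1.  -2.4  0.1] twist 0.008 full-turn alt -6.275
t: 13.78
tcp_pos: [449.9, -82.4, 12.0]
eef_rot: [3.142, 0.0, 0.028]
ft_force: [-0.9, 0.3, -0.8]
finger_gap: 79.9
grasp_force: 0.0
t 13.78 [449.9 -82.4  12. ] [3.142 0.    0.028] gap 79.9 F 0.0 [-0.9  0.3 -0.8] q [-0.67  0.47  0.88  2.26 -0.6   0.66 -0.89]
shift mm [-0.8 -2.4 -0. ] twist 0.008 full-turn alt -6.275
```

```bash
python3 -m inch '0.003 0 0 0; 0.008 0 0 0; 0.014 0 0 0; 0.02 0 0 0; 0.026 0 0 0; 0.031 0 0 0; 0.035 0 0 0; 0.037 0 0 0; 0.037 0 0 0; 0.037 0 0 0' 0.08
python3 - <<'E'
from h import *
s=snapshot("scene")[:,:,::-1]
cv2.imwrite("pics/s6.png",s)
c=crop(s,190,190,100,100,600,600)
# predicted lying: waist (487,-82.3,32), head along -x rot .028
u=np.array([np.cos(.028),np.sin(.028),0]);v=np.array([-u[1],u[0],0]);w=np.array([487,-82.3,33.])
pts=lambda P:((proj("scene",P)-[190,190]+.5)*6).astype(int)
cv2.polylines(c,[pts([w-60*u+[0,0,19],w+46*u+[0,0,19]])],False,(0,0,255),1)
for z in(30,-30): cv2.polylines(c,[pts([w+64*u+30*v+[0,0,z],w+64*u-30*v+[0,0,z]])],False,(255,0,255),1)
cv2.imwrite("pics/c6.png",c)
E
python3 go.py 487 -82 12 0.02
```

```text
t: 14.62
tcp_pos: [486.7, -81.4, 11.9]
eef_rot: [3.142, 0.0, 0.028]
ft_force: [0.2, -0.1, 0.1]
finger_gap: 80.0
grasp_force: 0.0
t 14.67 [486.6 -81.4  11.9] [3.142 0.    0.028] gap 80.1 F 0.0 [ 0.  -0.1  0.3] q [-0.64  0.52  0.86  2.18 -0.62  0.7  -0.9 ]
shift mm [ 0.4  0.6 -0.1] twist 0.008 full-turn alt -6.276
```

View pics/c6.png

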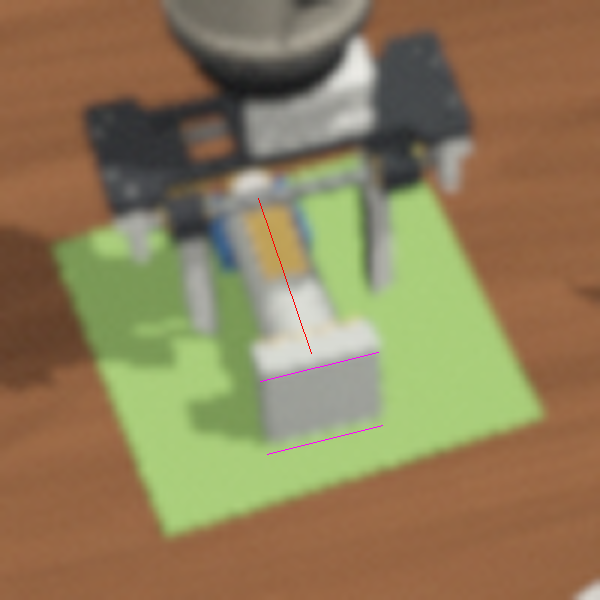

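The crop shows the angel face up on the pad. Its plinth underside, (258,372) to (382,420), sits a few mm nearer the robot than predicted, so I fit the lying pose.

```bash
python3 - <<'E'
from fit import *
im=cv2.imread("pics/s6.png"); r=(227,236,36,32)
H=cv2.cvtColor(sub(im,r).astype(np.uint8),cv2.COLOR_BGR2HSV).astype(int)
m=((H[...,1]<85)&(H[...,2]>60)); m=cv2.morphologyEx(m.astype(np.uint8),cv2.MORPH_CLOSE,np.ones((3,3))).astype(float)
# lying: local x -> toward plinth(+), origin waist
cy=cyl(19,-46,60)[:,[2,1,0]]*[-1,1,1]
for zc in(32,33,34):
  pl=box(46,64,-30,30,zc-30,zc+30); c2=cy+[0,0,zc]
  ig=np.zeros(m.shape); ig[:,:4]=0
  print(zc,fit([("scene",[pl,c2],r,m,ig)],[484,-82,0.0],(5,4,.08)))
for row in m.astype(int)[::2]: print(''.join('.#'[v] for v in row))
E
```

```text
32 (array([ 4.82677749e+02, -8.14409553e+01,  5.07936206e-02]), np.float64(50.811764705882354), np.float64(540.0))
33 (array([ 4.83399839e+02, -8.15132999e+01,  4.93187950e-02]), np.float64(50.6235294117647), np.float64(540.0))
34 (array([ 4.84120651e+02, -8.16894945e+01,  4.99213072e-02]), np.float64(50.24705882352941), np.float64(540.0))
...###############......#####.......
....##############.......###........
....###############.................
.....###############................
.....#####################..........
.....######################.........
....#######################.........
.....######################.........
.....######################.........
.....######################.........
......#####################.........
......#####################.........
......####################..........
.......###########..................
....................................
....................................
```

```bash
python3 -m inch '-0.001 0 0 -0.01; -0.002 0 0 -0.02; -0.002 0 0 -0.02; -0.002 0 0 -0.02; -0.002 0 0 -0.02; -0.002 0 0 -0.02; -0.002 0 0 -0.02; -0.002 0 0 -0.02; -0.002 0 0 -0.02; -0.002 0 0 -0.02' 0.08; python3 -m inch '0 0 0 0; 0 0 0 0; 0 0 0 0; 0 0 0 0; 0 0 0 0; 0 0 0 0; 0 0 0 0; 0 0 0 0; 0 0 0 0; 0 0 0 0' 0.03 35; python3 -m inch '0 0 -0.001 0; 0 0 -0.003 0; 0 0 -0.008 0; 0 0 -0.018 0; 0 0 -0.032 0; 0 0 -0.048 0; 0 0 -0.066 0; 0 0 -0.082 0; 0 0 -0.09 0; 0 0 -0.09 0' - 35; python3 go.py 449 -363.6 101 0.019
```

```text
t: 15.5
tcp_pos: [484.9, -81.4, 12.0]
eef_rot: [3.142, 0.0, 0.048]
ft_force: [-0.6, 0.1, -0.1]
finger_gap: 79.9
grasp_force: 0.0
t: 16.33
tcp_pos: [484.9, -81.4, 12.0]
eef_rot: [3.142, 0.0, 0.048]
ft_force: [-0.1, -0.6, -0.6]
finger_gap: 35.5
grasp_force: 34.1
t: 17.17
tcp_pos: [485.9, -81.3, 103.7]
eef_rot: [-3.141, -0.003, 0.048]
ft_force: [0.9, -1.1, -1.7]
finger_gap: 35.2
grasp_force: 33.9
t 17.17 [485.9 -81.3 103.7] [-3.141e+00 -3.000e-03  4.800e-02] gap 35.2 F 33.9 [ 0.9 -1.1 -1.7] q [-0.82  0.37  1.05  2.13 -0.43  0.87 -1.04]
shift mm [-50.4 280.2   2.7] twist 0.029 full-turn alt -6.254
```

```bash
python3 -m inch '-0.001 0.003 0 0; -0.002 0.01 0 0; -0.004 0.022 0 0.01; -0.007 0.038 0 0.01; -0.01 0.055 0 0.01; -0.013 0.073 0 0.02; -0.016 0.091 0 0.02; -0.02 0.109 0 0.03; -0.023 0.127 0 0.03; -0.026 0.145 0 0.03'; python3 -m inch '-0.003 0.018 0 0; -0.006 0.036 0 0; -0.009 0.054 0 0; -0.012 0.072 0 0; -0.016 0.09 0 0; -0.019 0.107 0 0; -0.021 0.12 0 0; -0.023 0.13 0 0; -0.0245 0.135 0 0; -0.0245 0.135 0 0'; python3 go.py 449 -363.6 101 0.019
cat > inhand.py <<'E'
from fit import *
st=observe(); p=st["tcp_pos"]; yaw=st["eef_rot"][2]
s=snapshot("scene")[:,:,::-1]; t=snapshot("top")[:,:,::-1]; I={"scene":s,"top":t}
u=np.array([np.cos(yaw),np.sin(yaw),0]);v=np.array([-u[1],u[0],0]);w=p+[0,0,19]
out=[]
for n in I:
    o=(proj(n,w)[0]-[45,50]).astype(int); o=np.maximum(o,0); c=crop(I[n],o[0],o[1],90,100,450,500)[:,:400]; c=np.ascontiguousarray(c)
    q=lambda P:((proj(n,P)-o+.5)*5).astype(int)
    cv2.polylines(c,[q([w-60*u+[0,0,19],w+46*u+[0,0,19]])],False,(0,0,255),1)
    cv2.polylines(c,[q([w+64*u+a*v+[0,0,b] for a,b in((30,30),(-30,30),(-30,-30),(30,-30))])],True,(255,0,255),1)
    out.append(c)
cv2.imwrite("pics/c7.png",np.hstack(out)); cv2.imwrite("pics/s7.png",s); cv2.imwrite("pics/t7.png",t)
E
python3 inhand.py
```

```text
t: 18.0
tcp_pos: [464.7, -229.0, 101.1]
eef_rot: [3.142, 0.002, 0.017]
ft_force: [-0.1, 0.3, -2.8]
finger_gap: 35.1
grasp_force: 33.9
t: 18.83
tcp_pos: [442.6, -364.0, 101.5]
eef_rot: [3.141, 0.001, 0.016]
ft_force: [-0.1, -0.3, -2.2]
finger_gap: 35.4
grasp_force: 33.9
t 18.83 [ 442.6 -364.   101.5] [3.141e+00 1.000e-03 1.600e-02] gap 35.4 F 33.9 [-0.1 -0.3 -2.2] q [-0.13  0.51  0.93  1.95 -0.5   0.94 -0.5 ]
shift mm [ 6.4 -0.3  0.5] twist -0.003 full-turn alt 6.28
```

View pics/c7.png

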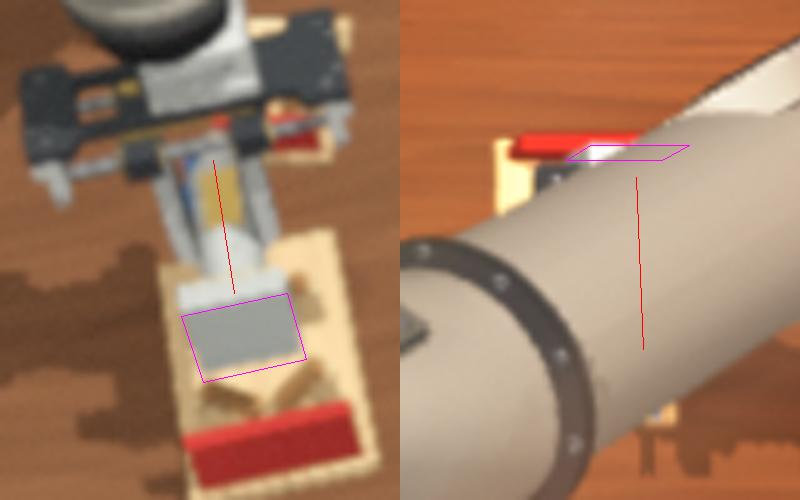

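```bash
python3 - <<'E'
from fit import *
im=cv2.imread("pics/s7.png"); w=np.array([442.6,-364,120.5]); o=(proj("scene",w)[0]-[45,50]).astype(int)
r=(o[0]+34,o[1]+50,28,27)
H=cv2.cvtColor(sub(im,r).astype(np.uint8),cv2.COLOR_BGR2HSV).astype(int)
m=((H[...,1]<70)&(H[...,2]>60)); m=cv2.morphologyEx(m.astype(np.uint8),cv2.MORPH_OPEN,np.ones((3,3))).astype(float)
for row in m.astype(int): print(''.join('.#'[v] for v in row))
from scipy.spatial.transform import Rotation as Rt
def P(q,local): # q: x,y,z,yaw,pitch
    return Rt.from_euler("zyx",[q[3],q[4],q[5]]).apply(local)+q[:3]
pl=box(46,64,-30,30,-30,30); cy=cyl(19,-46,20)[:,[2,1,0]]*[-1,1,1]
def cost(q): return np.abs(render("scene",[P(q,pl),P(q,cy)],r)-m)[4:].sum()
for free in([0,1,3],[0,1,3,4],[0,1,3,5],[0,1,3,4,5]):
    q0=np.array([441,-364,120.5,.016,0,0]); best=None
    for k in range(6):
        def f(z): q=q0.copy(); q[free]=z; return cost(q)
        z0=q0[free]; sc=np.array([4,4,4,.06,.06,.06])[free]
        rng=np.random.default_rng(k); sx=z0+sc*rng.normal(0,1,(len(z0)+1,len(z0)))
        b=minimize(f,z0,method="Nelder-Mead",options=dict(initial_simplex=sx))
        if best is None or b.fun<best.fun: best=b
    print(free,best.x.round(3),best.fun,m.sum())
E
```

```text
.###################........
.###################........
..##################........
....###################.....
......#################.....
......##################....
..######################....
.#######################....
.#######################....
.#######################....
.########################...
.########################...
..#######################...
..########################..
...#######################..
...#######################..
...#######################..
....######################..
....#######################.
....#######################.
.....######################.
.....##################.....
.....##############.........
......########..............
......###...................
............................
............................
[0, 1, 3] [ 4.36857e+02 -3.63483e+02 -1.00000e-03] 16.72156862745098 498.0
[0, 1, 3, 4] [ 4.37961e+02 -3.64064e+02  1.10000e-02 -3.10000e-02] 16.03921568627451 498.0
[0, 1, 3, 5] [ 4.37095e+02 -3.62920e+02 -1.40000e-02  1.60000e-02] 15.980392156862743 498.0
[0, 1, 3, 4, 5] [ 4.37924e+02 -3.63197e+02 -7.00000e-03 -3.20000e-02  1.90000e-02] 15.231372549019607 498.0
```

```bash
python3 - <<'E'
from fit import *
im=cv2.imread("pics/s.png"); r=(118,220,58,66)
H=cv2.cvtColor(sub(im,r).astype(np.uint8),cv2.COLOR_BGR2HSV).astype(int); h,s,v=H[...,0],H[...,1],H[...,2]
m=((v>175)|((h<5)|(h>174))&(s>160)).astype(np.uint8)
m=cv2.morphologyEx(m,cv2.MORPH_CLOSE,np.ones((11,11))); m=cv2.morphologyEx(m,cv2.MORPH_OPEN,np.ones((3,3))).astype(float)
for row in m.astype(int)[::4]: print(''.join('.#'[v] for v in row[::2]))
print(fit([("scene",[wood],r,m,0)],[449,-363.6,.019]))
E
python3 go.py 452 -363.6 75 0.022
```

```text
.............................
.............................
.............########........
....##################.......
....##################.......
....###################......
....###################......
.....##################......
.....###################.....
.....###################.....
.....####################....
......###################....
......###################....
.......###################...
.......#############.........
.......###...................
.......###...................
(array([ 4.43337074e+02, -3.63305177e+02,  2.23838450e-02]), np.float64(79.25490196078431), np.float64(1888.0))
t 18.93 [ 443.5 -362.5  101.6] [-3.141e+00  1.000e-03  1.800e-02] gap 35.3 F 33.9 [ 0.1  1.  -2.4] q [-0.13  0.5   0.93  1.95 -0.5   0.94 -0.5 ]
shift mm [ 8.5  1.3 26.6] twist -0.004 full-turn alt 6.279
```

```bash
python3 -m inch '0.001 0 0.002 0; 0.003 0 0.006 0; 0.005 0 0.012 0; 0.006 0 0.018 0; 0.006 0 0.023 0; 0.006 0 0.026 0; 0.006 0 0.026 0; 0.006 0 0.026 0; 0.006 0 0.026 0; 0.006 0 0.026 0'; python3 inhand.py;python3 go.py 449 -363.6 75 0.02
```

```text
t: 19.77
tcp_pos: [449.8, -362.9, 76.2]
eef_rot: [3.141, -0.0, 0.018]
ft_force: [0.5, 0.7, -2.6]
finger_gap: 35.1
grasp_force: 33.9
t 19.87 [ 449.8 -362.9   76.2] [ 3.141 -0.     0.018] gap 35.2 F 33.9 [ 0.2 -0.6 -3.1] q [-0.1   0.54  0.9   1.96 -0.54  0.9  -0.48]
shift mm [-0.9  0.7  1.2] twist -0.002 full-turn alt 6.281
```

View pics/c7.png

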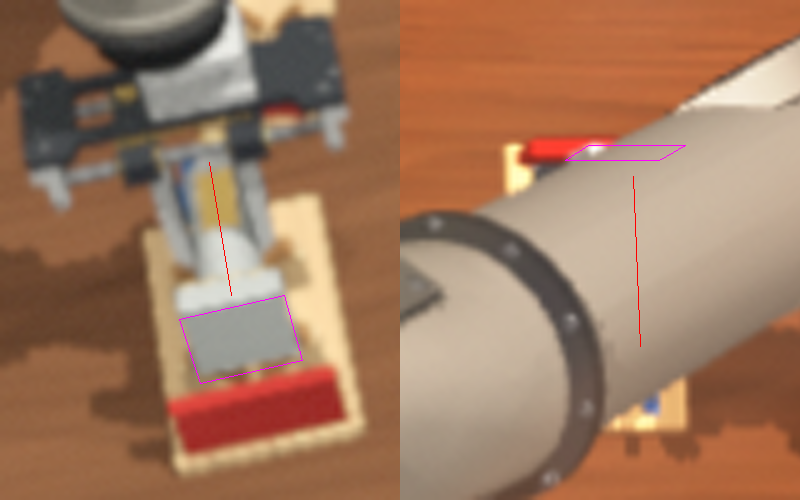

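The crop shows the plinth (240,340) directly over the slot in front of the red board (255,410), face up and level. I check the along-axis offset numerically within the one camera.

```bash
python3 - <<'E'
from fit import *
im=cv2.imread("pics/s.png"); r=(118,245,58,42)
H=cv2.cvtColor(sub(im,r).astype(np.uint8),cv2.COLOR_BGR2HSV).astype(int); h,s,v=H[...,0],H[...,1],H[...,2]
m=(((h<6)|(h>172))&(s>150)).astype(float)
for t in(8,10,12,15):
    print("foot",t,fit([("scene",[box(69,69+t,-50,50,12,58)],r,m,0)],[446,-363.6,.019],(4,4,.02)))
im=cv2.imread("pics/s7.png"); w=np.array([449.8,-363,95.2]); o=(proj("scene",w)[0]-[45,50]).astype(int)
r=(o[0]+34,o[1]+50,28,26)
H=cv2.cvtColor(sub(im,r).astype(np.uint8),cv2.COLOR_BGR2HSV).astype(int)
m=((H[...,1]<70)&(H[...,2]>60)); m=cv2.morphologyEx(m.astype(np.uint8),cv2.MORPH_OPEN,np.ones((3,3))).astype(float)
pl=box(46,64,-30,30,65.2,125.2); cy=cyl(19,-46,20)[:,[2,1,0]]*[-1,1,1]+[0,0,95.2]
ig=np.zeros(m.shape);ig[:4]=1
print("waist",fit([("scene",[pl,cy],r,m,ig)],[445,-363,.0],(4,4,.04)))
E
```

```text
foot 8 (array([ 4.45506398e+02, -3.66344535e+02,  1.09592053e-02]), np.float64(67.33333333333333), np.float64(349.0))
foot 10 (array([ 4.43709563e+02, -3.65485086e+02,  1.02872923e-02]), np.float64(85.83529411764707), np.float64(349.0))
foot 12 (array([ 4.41455579e+02, -3.68615528e+02,  4.44597878e-02]), np.float64(105.14509803921568), np.float64(349.0))
foot 15 (array([ 4.39527279e+02, -3.67071572e+02,  3.53930208e-02]), np.float64(132.88235294117646), np.float64(349.0))
waist (array([ 4.44696686e+02, -3.62879317e+02,  7.53051357e-03]), np.float64(16.968627450980392), np.float64(497.0))
```

```bash
python3 -m inch '0 0 0.003 0; 0 0 0.007 0; 0 0 0.012 0; 0 0 0.016 0; 0 0 0.02 0; 0 0 0.024 0; 0 0 0.028 0; 0 0 0.03 0; 0 0 0.031 0; 0 0 0.031 0'; python3 -m inch '0 0 0.001 0; 0 0 0.003 0; 0 0 0.005 0; 0 0 0.006 0; 0 0 0.007 0; 0 0 0.008 0; 0 0 0.009 0; 0 0 0.01 0; 0 0 0.01 0; 0 0 0.01 0'; python3 go.py 449 -363.6 31 0.02
```

```text
t: 20.7
tcp_pos: [449.6, -362.8, 44.8]
eef_rot: [-3.142, 0.0, 0.018]
ft_force: [0.3, 0.2, -2.9]
finger_gap: 35.4
grasp_force: 33.9
t: 21.53
tcp_pos: [449.7, -362.8, 35.0]
eef_rot: [3.142, 0.0, 0.018]
ft_force: [0.3, -0.2, -2.4]
finger_gap: 35.2
grasp_force: 33.9
t 21.53 [ 449.7 -362.8   35. ] [3.142 0.    0.018] gap 35.2 F 33.9 [ 0.3 -0.2 -2.4] q [-0.06  0.6   0.84  1.98 -0.6   0.83 -0.43]
shift mm [-0.7  0.8  4. ] twist -0.002 full-turn alt 6.281
```

No unexpected contact. I lower the last few mm slowly.

```bash
python3 -m inch '0 0 0.0005 0; 0 0 0.001 0; 0 0 0.0015 0; 0 0 0.002 0; 0 0 0.0025 0; 0 0 0.003 0; 0 0 0.003 0; 0 0 0.003 0; 0 0 0.003 0; 0 0 0.003 0'; python3 -m inch '0 0 0.0005 0; 0 0 0.001 0; 0 0 0.001 0; 0 0 0.0015 0; 0 0 0.0015 0; 0 0 0.002 0; 0 0 0.002 0; 0 0 0.002 0; 0 0 0.002 0; 0 0 0.002 0' - 20; python3 go.py 449 -363.6 31 0.02
```

```text
t: 22.37
tcp_pos: [449.8, -363.0, 32.1]
eef_rot: [3.141, -0.0, 0.018]
ft_force: [2.1, -1.2, -0.5]
finger_gap: 35.4
grasp_force: 34.1
t: 23.2
tcp_pos: [450.0, -363.8, 30.7]
eef_rot: [3.14, -0.001, 0.017]
ft_force: [-0.2, -2.6, 8.6]
finger_gap: 35.7
grasp_force: 20.5
t 23.2 [ 450.  -363.8   30.7] [ 3.14e+00 -1.00e-03  1.70e-02] gap 35.7 F 20.5 [-0.2 -2.6  8.6] q [-0.05  0.6   0.83  1.99 -0.61  0.82 -0.43]
shift mm [-1.  -0.2 -0.3] twist -0.003 full-turn alt 6.28
```

```bash
python3 -m inch '0 0 0 0; 0 0 0 0; 0 0 0 0; 0 0 0 0; 0 0 0 0; 0 0 0 0; 0 0 0 0; 0 0 0 0; 0 0 0 0; 0 0 0 0' - 4; python3 -m inch '0 0 0 0; 0 0 0 0; 0 0 0 0; 0 0 0 0; 0 0 0 0; 0 0 0 0; 0 0 0 0; 0 0 0 0; 0 0 0 0; 0 0 0 0' 0.07; python3 go.py 449 -363.6 150 0.02
```

```text
t: 24.03
tcp_pos: [449.9, -363.8, 30.3]
eef_rot: [3.14, -0.001, 0.017]
ft_force: [-0.1, -4.7, 2.9]
finger_gap: 37.2
grasp_force: 4.3
t: 24.87
tcp_pos: [449.7, -362.8, 30.0]
eef_rot: [3.142, -0.0, 0.018]
ft_force: [0.7, 0.2, -0.6]
finger_gap: 69.7
grasp_force: 0.0
t 24.87 [ 449.7 -362.8   30. ] [ 3.142 -0.     0.018] gap 69.7 F 0.0 [ 0.7  0.2 -0.6] q [-0.05  0.6   0.83  1.99 -0.61  0.82 -0.43]
shift mm [  -0.7    0.8 -120. ] twist -0.002 full-turn alt 6.281
```

Now raise straight up, move aside (towards the robot's right-free side), and verify numerically.

```bash
python3 -m inch '0 0 -0.003 0; 0 0 -0.01 0; 0 0 -0.022 0; 0 0 -0.04 0; 0 0 -0.06 0; 0 0 -0.085 0; 0 0 -0.11 0; 0 0 -0.135 0; 0 0 -0.155 0; 0 0 -0.16 0'; python3 -m inch '0.002 -0.01 -0.005 0; 0.005 -0.03 -0.01 0; 0.01 -0.055 -0.02 0; 0.015 -0.085 -0.03 0; 0.02 -0.115 -0.03 0; 0.025 -0.145 -0.03 0; 0.03 -0.175 -0.03 0; 0.035 -0.205 -0.03 0; 0.04 -0.23 -0.03 0; 0.04 -0.24 -0.03 0'
python3 - <<'E'
from fit import *
from scipy.spatial.transform import Rotation as Rt
st=observe(); print(st["t"],st["tcp_pos"].round(1))
I={n:snapshot(n)[:,:,::-1] for n in C}
# expected seated angel parts in cradle frame (waist at 0,0,50); local: x to plinth
pl=box(46,64,-30,30,20,80)
for n in C:
    o=proj(n,[[449+55,-363.6,50]])[0]; r=(int(o[0])-18,int(o[1])-18,36,36)
    H=cv2.cvtColor(sub(I[n],r).astype(np.uint8),cv2.COLOR_BGR2HSV).astype(int); h,s,v=H[...,0],H[...,1],H[...,2]
    m=((s<70)&(v>70)).astype(int); print(n,r)
    g=render(n,[pose(pl,(449 if n=="top" else 445,-363.6,.02))],r)>.5
    for a,b in zip(m[::2],g[::2]): print(''.join('.#'[q] for q in a),''.join('.#'[int(q)] for q in b))
    for name,lo,hi in(("blue",95,120),):
        x,y=(proj(n,[[449-64,-363.6,30]])[0]).astype(int); rr=(x-25,y-20,50,40)
        H=cv2.cvtColor(sub(I[n],rr).astype(np.uint8),cv2.COLOR_BGR2HSV).astype(int)
        b=np.argwhere((H[...,0]>lo)&(H[...,0]<hi)&(H[...,1]>90)); print("blue",len(b),b.mean(0)[::-1]+rr[:2] if len(b) else "", "pred wing ctr",proj(n,pose(np.array([[-64,0,31.]]),(447,-363.6,.02))))
    c=np.ascontiguousarray(I[n]); cv2.imwrite(f"pics/end_{n}.png",c)
E
```

```text
t: 25.7
tcp_pos: [450.5, -364.0, 193.9]
eef_rot: [3.14, -0.004, 0.017]
ft_force: [0.6, -0.2, 0.3]
finger_gap: 70.2
grasp_force: 0.0
t: 26.53
tcp_pos: [486.0, -118.4, 220.0]
eef_rot: [-3.141, 0.0, 0.021]
ft_force: [-0.2, -0.4, 0.7]
finger_gap: 70.0
grasp_force: 0.0
26.5333 [ 486.  -118.4  220. ]
scene (127, 243, 36, 36)
..........#############............. ....................................
..........#############............. ....................................
..........##############............ ....................................
...........#############............ ....................................
...........################......... ....................########........
...........#################........ ...........#################........
.......######################....... .......######################.......
.......######################....... .......#######################......
.......#######################...... ........######################......
........#################........... ........#######################.....
........########.................... ..
[... 1353 characters left out ...]
#######################.....
#######.#####....................... .......#######################......
#######......############........... .......###################..........
###..........############........... ....................................
##...........############........... ....................................
####.........############........... ....................................
#######......############........... ....................................
############.############........... ....................................
#########################......##... ....................................
blue 19 [401.84210526 245.        ] pred wing ctr [[407.08862985 245.99097183]]
```

```bash
python3 -c "
from cell import *
print(hand_in())"
```

```text
the job is handed in; nothing more can be done
None
```

The blue-winged angel was laid on its back on the felt pad and let go, then set face up in the larger cradle and released. In the last pictures the plinth sat where it should against the red foot board; I handed the job in at about 26.5 s, and hand-in gave no verdict.

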